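# Fetch the green-capped jar from the latched spice bin

### The job

The green-capped spice jar is wanted on the serving tray. Turn the black latch knob on the spice bin's clear lid a quarter turn anticlockwise to free it, slide the lid fully open to the right, and lift the green-capped jar out, leaving the other jars standing and the slim bottle lying in the bin. Set the jar down gently, upright on the empty front half of the tray, without moving the sauce bottle and round pot on it or the spotted mug behind it, and let go.

Things in the scene. Friction and masses are not known exactly. Their poses are not given: they have to be found in the camera images.
- spice_bin: Angled counter-top spice bin on a dark rod easel, fixed. Origin on the worktop under it; x to its back, y to its left, z up. Its right part (y -237 to -17 mm) has a fixed clear cover over tins; the left part, under the sliding lid, holds three spice jars in a row against the front wall, 75 mm apart, in any order, and a slim bottle lying behind them.
- bin_box: The bin's light wooden box, 126 x 491 x 118 mm, 8 mm walls, leaning 25 degrees so that floor and top face up and to the front. Origin: centre of its underside, 85 mm above the worktop. x up the slope to the back, y along it to the left, z square to floor and lid. Inside: floor z = 8, x +-55, y +-237 mm; rim z = 118, runners on front and back rims to z = 128 mm.
- bin_lid (a joint): Slide of the clear lid with aluminium end strips: 0 shut, up to 0.26 m fully open, growing as it moves right (along -y of bin_box) over the fixed cover. Shut, the lid spans y from -26 to 239 mm of bin_box; its upper face is at z = 127.5 mm of bin_box. It needs about 2 N, and is blocked while the latch is locked.
- latch (a joint): Angle of the quarter-turn cam latch on the lid: 0 locked (grip bar along the lid's length, bin_box y), up to 1.5 rad fully freed (grip bar across the lid), growing anticlockwise seen from above. Locked, its steel fan-shaped cam bears on a steel post on the front runner. Stays where it is left.
- latch_grip (a point): Middle of the latch's black grip bar (50 mm long, 14 thick, from 10 to 37 mm above the lid): 24 mm above the lid, on the knob's axis. x across the bar, y along it, z along the axis (parallel to bin_box z). It travels with the lid, which can be pulled along by the knob. Post and cam rise 8 mm above the lid.
- green_jar: Target: clear spice jar with a green cap, 46 mm across, 106 mm tall, cap 23 mm high, 110 g. Origin: centre of its underside, z toward the cap. In the bin it stands square on the sloping floor, so it leans 25 degrees.
- brown_jar: Spice jar with a dark brown cap, 44 mm across, 96 mm tall; origin: centre of its underside, z toward the cap. Stays in the bin.
- red_jar: Spice jar with a red cap, 47 mm across, 97 mm tall; origin: centre of its underside, z toward the cap. Stays in the bin.
- slim_bottle: Slim sauce bottle with a red cap, 46 mm across, 191 mm long, lying along the bin behind the jars; origin: centre of its base, z toward the cap. Stays in the bin.
- serving_tray: Dark wooden serving tray 260 x 170 mm, fixed, floor 8 mm above the worktop, rims 8 mm wide and 18 mm high. Origin: centre of its underside; x along its length away from the robot, y to the left, z up. The sauce bottle and round pot stand on its back half (x > 0); its front half (x from -122 to 20 mm) is empty.
- sauce_bottle: Dark sauce bottle with a yellow cap, 59 mm across, 204 mm tall, standing on the tray's back left; origin: centre of its base.
- cream_pot: Low white round pot, 90 mm across, 32 mm tall, on the tray's back right; origin: centre of its base.
- mug: White mug with dark spots, 82 mm across, 91 mm tall, on the worktop behind the tray; origin: centre of its base.

How it is judged:
On the way, in this order (a step that is already met when the one before it is completed fails the run):
1. the latch knob is turned a quarter turn anticlockwise (at least 1.1 rad) with the lid still shut (value of joint latch above 1.1 rad and value of joint bin_lid below 0.05 m), for 0.1 s.
2. the lid is slid open to the right (at least 230 of its 260 mm) (value of joint bin_lid above 0.23 m), for 0.2 s.
3. the green-capped jar is lifted clear of the bin (z of green_jar in the frame of bin_box above 0.12 m), for 0.1 s.
At the end, for the whole second after the job is handed in: the green-capped jar stands upright (within 0.08 rad), at rest and let go, on the tray's front half (tray frame: x -105 to 0 mm, y within 60 mm); the brown- and red-capped jars stand in the bin (within 0.35 rad of square to its floor) and the slim bottle lies in it (x of green_jar in the frame of serving_tray between -0.105 and 0 m and y of green_jar in the frame of serving_tray between -0.06 and 0.06 m and z of green_jar in the frame of serving_tray between 0.004 and 0.012 m and angle between green_jar's own z axis and vertical below 0.08 rad and linear speed of green_jar below 0.02 m/s and contact force between green_jar and serving_tray above 0.2 N and contact force between the fingers and green_jar below 0.05 N and z of brown_jar in the frame of bin_box between -0.01 and 0.05 m and angle between the z axis of each of brown_jar, red_jar and the z axis of bin_box, either way round below 0.35 rad and z of red_jar in the frame of bin_box between -0.01 and 0.05 m and z of slim_bottle in the frame of bin_box between 0 and 0.07 m); the robot touches nothing.
It fails at once if the other two jars are lifted or knocked over (raised 50 mm or leaning 0.6 rad from how they stood in the bin), or the slim bottle is lifted 70 mm off the bin's floor ((z of brown_jar in the frame of bin_box above 0.06 m or angle between the z axis of brown_jar and the z axis of bin_box, either way round above 0.6 rad) or (z of red_jar in the frame of bin_box above 0.06 m or angle between the z axis of red_jar and the z axis of bin_box, either way round above 0.6 rad) or z of slim_bottle in the frame of bin_box above 0.1 m).
It fails at once if the sauce bottle or the round pot on the tray is shifted more than 20 mm, or the spotted mug more than 30 mm (distance of any of sauce_bottle, cream_pot from where it was at the start of the episode above 0.02 m or distance of mug from where it was at the start of the episode above 0.03 m).
It fails at once if the green-capped jar is dropped: it touches nothing while more than 15 mm above the tray's floor, away from the bin (contact force between green_jar and anything else below 0.02 N and z of green_jar in the frame of serving_tray above 0.023 m and horizontal distance between green_jar and spice_bin above 0.25 m).
It also fails if it takes over 66 s, if anything falls off the work surface, if the arm or the gripper's body presses on something with over 40 N, if the wrist force passes 120 N, or if a joint passes its speed limit or range.

### The arm

A 7-joint arm with a two-finger parallel gripper is mounted at the origin on a cart in front of the work surface, level with it; the furniture and walls round the work are solid. World frame = base frame: x ahead of the robot, y to its left, z up, the work surface at z = 0. Lengths are in m, angles in rad, forces in N, time in s.
With the tool pointing down it reaches from about 0.425 to 0.925 m from the base axis. Payload 6.8 kg.
Tool frame: the origin (TCP) lies at the very end of the fingers, on their centre line; the grasp point (between the pads) lies 19 mm behind it (r.tcp_to_grasp is the distance from the TCP to the grasp point, in m); z points along the fingers, y is the line along which they close (so a half turn about z gives the same grasp; the last joint's range is limited). The gripper opens to 85 mm and grips with 20 to 120 N. Pads are 22 mm wide; open, the fingers measure 114 mm over their backs; the gripper's body (76 mm by 85 mm) begins 54 mm behind the grasp point. The pads swing forward as they close: fully open they stand 13 mm farther back than shut.
Start: joints at [1.176, 0.477, 0.022, 1.555, -0.011, 1.109, -0.083], TCP at [0.191, -0.647, 0.231] pointing down, gripper open.
Joint ranges: [-2.96, 2.96], [-0.34, 2.1], [-1.41, 1.46], [0.24, 2.44], [-1.37, 4.51], [0.17, 1.92], [-2.96, 2.96]. Speed limits (rad/s): [2.39, 2.39, 3.14, 3.14, 3.14, 3.14, 3.14].

### API

Orientations are given as a rotation vector (axis times angle).
In Python, from bench import r gives the robot as it stands.
- The arm moves only by the tool step_arm, never from a script. Its argument "moves" is a list of rows, each a list of 7 numbers: the shift along the tool's x, y, z in mm, then the turn, a rotation vector about the tool's x, y, z in rad, then the finger opening in mm, from 0 to 85.4. A call has 1 to 8 rows; each row is the pose to reach, as a shift and turn from the pose commanded when the call began, along the tool's axes at that moment; what a row does not reach only later rows make up. A row lasts 1/10 s, in which the tool goes at most 50 mm and 8.59 degrees, less where a joint would pass 70% of its speed; a pose out of reach is approached as far as the arm can. A call with a gripper value outside its range is refused whole. The fingers move at their own pace and stop on an object; "grip_force" is the grip in N (left out, the last holds). Time passes only in rows, so rows that repeat a pose let the fingers close. It gives the time, the measured TCP pose, the force, the opening and the grip force at its end, in the units of the state.
- r.get_obs(): the state, without advancing time (a new reading comes with each control period).
- r.grab_frame(name): name is "side" or "top"; returns a dict with "image" (420x560x3 uint8, red, green, blue), "depth" (420x560 float32, m along the optical axis (not along the pixel's ray), 0 where there is no reading), "mtx" (3x3 intrinsics, pixels), "rvec" (rotation vector, rad) and "tvec" (3), from world to camera coordinates, as OpenCV has them. Camera axes: x right, y down, z forward; pixel columns grow to the right and rows downward; lengths in m; the calibration is good to about 2 mm. A picture is of the moment at which its call begins.
- r.hand_in(): hands the job in; it is judged then, once.
The state is a dict: "clock": time; "joints": joint angles; "qvel": joint speeds; "tau": joint torques, N m; "tcp_pos": TCP position; "orientation": TCP orientation; "contact_force": force on the tool from outside, world axes, zero at the start; "moment": the same for the moment, N m; "grip_width": finger opening in m; "gripper_force": force on a finger pad.
Only numpy, scipy, OpenCV 4.12 (cv2) and the standard library are available. Lean on these libraries where they do the work, as an engineer would, in place of code of your own. Each camera call takes 0.05 s, during which the arm holds its last target. There are 200 camera calls.

## Working session

There is one attempt and no reset: what is moved stays moved. The work goes in short steps, Python scripts to look and compute and a tool call to move; the robot and the scene stay as the last step left them, time stands still between calls to the robot, and variables do not carry over. Pictures are saved under pics/ and viewed, at most 10 in all, crops included, and the job is handed in when it is done.

Besides the shell and the picture viewer there is one more tool, called as name(argument=value, ...) on one line, values as JSON. step_arm: Moves the arm, as the interface text tells. Its arguments: {"type":"object","properties":{"moves":{"type":"array","items":{"type":"array","items":{"type":"number"}}},"grip_force":{"type":"number"}},"required":["moves"]}

```bash
mkdir -p pics; ls
cat > h.py <<'E'
import numpy as np, cv2
from bench import r
from scipy.spatial.transform import Rotation as R
def cam(name):
    f=r.grab_frame(name); return f
def pts(f):
    d=f["depth"];K=f["mtx"];v,u=np.mgrid[:d.shape[0],:d.shape[1]]
    p=np.stack([(u-K[0,2])/K[0,0]*d,(v-K[1,2])/K[1,1]*d,d],-1)
    M=R.from_rotvec(np.ravel(f["rvec"])).as_matrix()
    w=(p-np.ravel(f["tvec"]))@M
    w[d==0]=np.nan
    return w
def save(f,n,crop=None,s=1):
    im=f["image"][...,::-1]
    if crop: a,b,c,d=crop; im=im[b:d,a:c]
    cv2.imwrite("pics/"+n,cv2.resize(im,None,fx=s,fy=s,interpolation=cv2.INTER_CUBIC))
E
python3 - <<'E'
from h import *
import pickle
for n in("side","top"):
    f=cam(n);save(f,n+"0.png");pickle.dump(f,open(n+"0.pkl","wb"))
    M=R.from_rotvec(np.ravel(f["rvec"])).as_matrix();print(n,-M.T@np.ravel(f["tvec"]),M[2])
print(r.get_obs())
E
```

```text
pics
side [0.17315128 0.58756075 0.97293056] [ 0.3852443  -0.34717918 -0.85501663]
top [0.27147885 0.28998685 1.17546312] [ 0.27747155 -0.05908718 -0.95891514]
{'clock': 0.1, 'joints': array([ 1.17592933,  0.47776358,  0.0223163 ,  1.55631855, -0.01148906,
        1.10932527, -0.08308396]), 'qvel': array([-9.97746704e-04, -1.55496764e-03,  1.23221157e-04, -3.98551503e-03,
       -7.04655126e-05, -1.16685561e-05, -8.32564169e-05]), 'tau': array([ 4.43664918e-03, -5.97764218e+01,  1.61383621e+00, -2.81955117e+01,
        1.28178333e-02,  5.08918994e-03,  1.95872741e-05]), 'tcp_pos': array([ 0.19077881, -0.64692769,  0.23040587]), 'orientation': array([-3.10770872e+00, -4.48775749e-01,  5.66620471e-04]), 'contact_force': array([-0.30367477,  0.22466584,  0.70462073]), 'moment': array([ 0.00818367, -0.01520189, -0.01400156]), 'gripper_force': 0.0, 'grip_width': 0.08566267916631125}
```

View pics/side0.png

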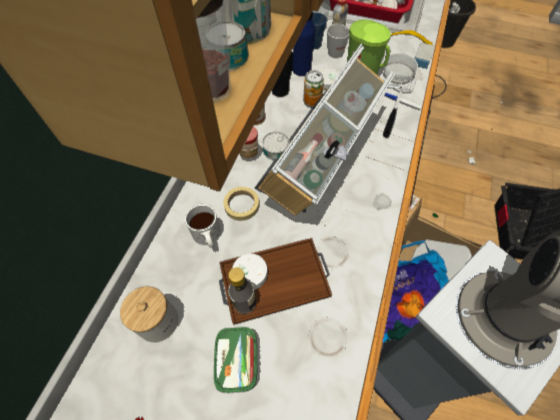

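View pics/top0.png

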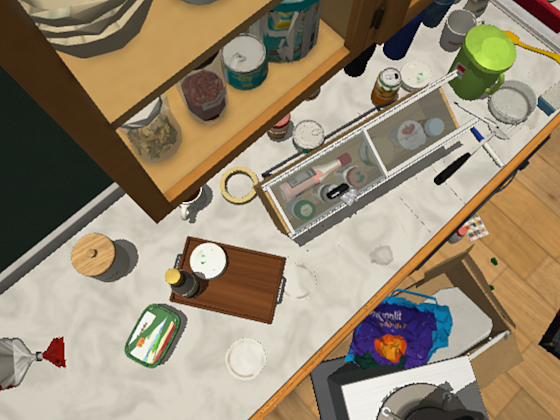

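The side picture shows the bin with its left end at (275,195) and its right end at (380,60). The knob is at (333,150) and the tray is around (275,280), with the bottle at (240,285) and the pot at (250,268). The top picture shows the bin from (265,210) to (455,90), the knob at (340,190), the green cap at about (305,210), and the tray around (235,280).

Run:
```python
from h import *
import pickle
T=pickle.load(open("top0.pkl","rb"));S=pickle.load(open("side0.pkl","rb"))
a=T["image"][80:250,250:470][...,::-1];b=S["image"][40:220,250:410][...,::-1]
a=cv2.resize(a,(440,340),interpolation=cv2.INTER_CUBIC)
a=cv2.resize(a,None,fx=1.0,fy=1.0)
b=cv2.resize(b,(355,400),interpolation=cv2.INTER_CUBIC)
o=np.zeros((400,800,3),np.uint8);o[:340,:440]=a;o[:,443:798]=b
cv2.imwrite("pics/crop.png",o)
wt=pts(T);ws=pts(S)
for u,v in [(262,185),(293,235),(278,212),(460,72),(480,125),(340,190),(305,210),(400,130)]: print("T",u,v,wt[v,u].round(3))
for u,v in [(262,185),(305,212),(285,198),(360,50),(390,75),(333,150),(315,178),(355,95)]: print("S",u,v,ws[v,u].round(3))
# tray dark-brown points
for n,w,I in(("T",wt,T["image"]),("S",ws,S["image"])):
    m=(w[...,2]>0.0)&(w[...,2]<0.022)&(I[...,0]<130)&(I[...,0]>I[...,2]*1.5)&(w[...,0]>0.3)&(w[...,0]<0.95)&(w[...,1]>-0.1)
    q=w[m];print(n,len(q),np.median(q[:,2]),cv2.minAreaRect((q[:,:2]*1000).astype(np.float32)))
    c=cv2.morphologyEx(m.astype(np.uint8),cv2.MORPH_OPEN,np.ones((3,3)))
    q=w[c>0];print(len(q),cv2.minAreaRect((q[:,:2]*1000).astype(np.float32)))
```

```text
T 262 185 [0.605 0.247 0.227]
T 293 235 [0.496 0.202 0.165]
T 278 212 [0.549 0.225 0.189]
T 460 72 [ 0.853 -0.349  0.083]
T 480 125 [ 0.724 -0.395  0.001]
T 340 190 [0.558 0.084 0.224]
T 305 210 [0.54  0.165 0.187]
T 400 130 [ 0.678 -0.096  0.195]
S 262 185 [0.633 0.259 0.137]
S 305 212 [0.548 0.177 0.012]
S 285 198 [0.568 0.237 0.128]
S 360 50 [ 0.772 -0.244  0.22 ]
S 390 75 [ 0.671 -0.283  0.169]
S 333 150 [0.551 0.092 0.221]
S 315 178 [0.535 0.166 0.187]
S 355 95 [ 0.669 -0.119  0.19 ]
T 5368 0.008042709081590094 ((407.3597717285156, 333.2386779785156), (523.0867309570312, 1089.0103759765625), 34.20281982421875)
5053 ((505.4736022949219, 338.4801025390625), (344.77630615234375, 939.3672485351562), 34.41102981567383)
S 4582 0.007980091829429884 ((604.38525390625, 414.0337219238281), (601.370361328125, 776.72509765625), 1.1580873727798462)
4429 ((663.222412109375, 277.097900390625), (258.3466491699219, 632.1665649414062), 65.20046997070312)
```

View pics/crop.png

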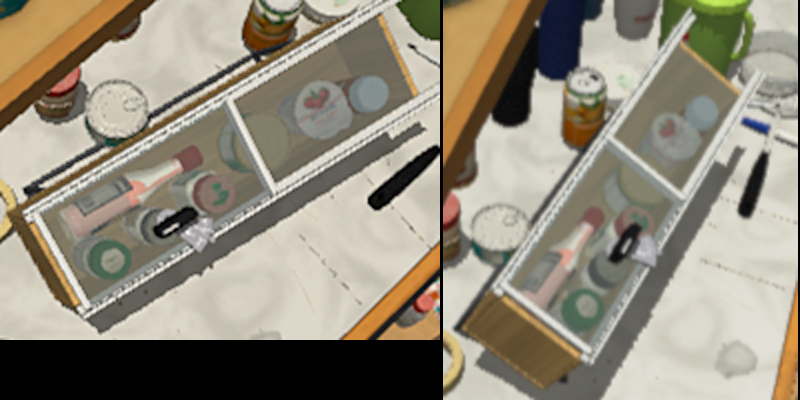

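The crop shows the jars in the order green (leftmost), brown and red, with the slim bottle behind them. The knob is locked between brown and red. Next I fit the bin and tray poses.

```bash
cat >> h.py <<'E'
def binT(p):
    c,s=np.cos(p[2]),np.sin(p[2]);a=np.radians(25)
    X=[np.cos(a)*c,np.cos(a)*s,np.sin(a)];Y=[-s,c,0];Z=np.cross(X,Y)
    return np.array([X,Y,Z]).T,np.array([p[0],p[1],.085])
E
python3 - <<'E'
from h import *
import pickle
from scipy.optimize import least_squares
T=pickle.load(open("top0.pkl","rb"));S=pickle.load(open("side0.pkl","rb"))
wt=pts(T);ws=pts(S)
P=np.vstack([wt[70:245,255:490].reshape(-1,3),ws[40:215,255:400].reshape(-1,3)]);P=P[np.isfinite(P[:,0])]
h=np.array([.063,.2455,.064])
def sdf(q):
    d=abs(q-[0,0,.064])-h
    return np.linalg.norm(np.maximum(d,0),axis=1)+np.minimum(d.max(1),0)
p=np.array([.62,-.02,np.radians(20.5)])
for th in(.03,.02,.012,.008,.006):
    for _ in range(3):
        A,t=binT(p);q=(P-t)@A;m=(abs(sdf(q))<th)&(q[:,2]>.02)
        # balance: weight faces
        p=least_squares(lambda x:sdf((P[m]-binT(x)[1])@binT(x)[0]),p,loss="soft_l1",f_scale=.002).x
    print(th,p.round(4),np.degrees(p[2]).round(2),m.sum())
np.save("bin.npy",p)
A,t=binT(p)
for n,w,I in(("T",wt,T["image"]),("S",ws,S["image"])):
    q=(w-t)@A
    top=(abs(q[...,0])<.05)&(q[...,1]>0)&(q[...,1]<.22)&(q[...,2]<.135)&(q[...,2]>.0)
    print(n,"z under lid pct",np.percentile(q[top][:,2],[5,25,50,75,95]).round(4))
    le=(abs(q[...,0])<.05)&(q[...,2]>.03)&(q[...,2]<.1)&(abs(q[...,1]-.245)<.02);print(" left face y",np.median(q[le][:,1]),le.sum())
    fr=(abs(q[...,1])<.2)&(q[...,2]>.03)&(q[...,2]<.1)&(abs(q[...,0]+.063)<.02);print(" front x",np.median(q[fr][:,0]) ,fr.sum())
    kn=(abs(q[...,0])<.06)&(abs(q[...,1])<.24)&(q[...,2]>.155)&(q[...,2]<.175)
    k=q[kn];print(" knob",k.mean(0).round(4),k.min(0).round(3),k.max(0).round(3),cv2.minAreaRect((k[:,:2]*1000).astype(np.float32)))
    for nm,(u,v) in {"green":(305,210) if n=="T" else (313,178)}.items(): print(nm,q[v,u].round(3))
    # tray
    c=(w[...,2]>.004)&(w[...,2]<.024)&(I[...,0]<140)&(I[...,0]>I[...,2]*1.4)
    box=np.zeros_like(c)
    if n=="T": box[225:330,165:292]=1
    else: box[230:330,210:335]=1
    g=w[c&box];rc=cv2.minAreaRect((g[:,:2]*1000).astype(np.float32));print(" tray",len(g),rc)
    d=w[box&(w[...,2]>.028)&(w[...,2]<.036)];print(" pot",d.mean(0).round(3),len(d)); d=w[box&(w[...,2]>.19)&(w[...,2]<.215)];print(" bottle",d.mean(0).round(3),len(d))
    # green by colour in box frame
    g=(I[...,1].astype(int)>I[...,0]+20)&(q[...,1]>.1)&(q[...,1]<.24)&(abs(q[...,0])<.06)&(q[...,2]>.0)
    print(" greenpix",g.sum(),q[g].mean(0).round(3),q[g].min(0).round(3),q[g].max(0).round(3))
E
```

```text
0.03 [0.685  0.0185 0.3861] 22.12 21309
0.02 [0.6853 0.0188 0.3885] 22.26 21077
0.012 [0.6867 0.0198 0.3987] 22.84 20129
0.008 [0.6877 0.0204 0.4029] 23.08 19079
0.006 [0.6881 0.0207 0.4044] 23.17 17854
T z under lid pct [0.1244 0.1267 0.1284 0.1301 0.1324]
 left face y 0.24515307535838168 181
 front x nan 0
 knob [-0.0266  0.1123  0.164 ] [-0.035  0.087  0.155] [-0.02   0.136  0.169] ((-27.44198989868164, 111.7149658203125), (48.939697265625, 14.177959442138672), 88.38978576660156)
green [-0.028  0.19   0.126]
 tray 4926 ((456.1162414550781, 373.977783203125), (259.2335205078125, 167.56643676757812), 64.75914001464844)
 pot [0.482 0.416 0.033] 85
 bottle [0.456 0.47  0.21 ] 222
 greenpix 197 [-0.022  0.193  0.127] [-0.049  0.102  0.121] [0.06  0.24  0.139]
S z under lid pct [0.1253 0.1276 0.1291 0.1308 0.1329]
 left face y 0.24603554112148895 507
 front x -0.05385131980180473 1
 knob [-0.0288  0.1159  0.1644] [-0.037  0.089  0.156] [-0.022  0.139  0.17 ] ((-29.70966339111328, 113.93382263183594), (49.90871047973633, 14.32470417022705), 88.20518493652344)
green [-0.028  0.196  0.125]
 tray 4402 ((454.2145080566406, 373.8482971191406), (258.5152587890625, 170.81578063964844), 64.7232894897461)
 pot [0.494 0.437 0.032] 59
 bottle [0.452 0.473 0.209] 231
 greenpix 162 [-0.027  0.204  0.127] [-0.051  0.172  0.122] [-0.006  0.228  0.13 ]
  return _methods._mean(a, axis=axis, dtype=dtype,
  ret = ret.dtype.type(ret / rcount)
```

Run:
```python
from h import *
import pickle
T=pickle.load(open("top0.pkl","rb"));S=pickle.load(open("side0.pkl","rb"))
p=np.load("bin.npy");A,t=binT(p)
for n,f in(("T",T),("S",S)):
    w=pts(f);q=(w-t)@A
    m=(q[...,2]>.11)&(q[...,2]<.136)&(abs(q[...,0])<.09);e=[]
    for y in np.arange(-.22,.24,.03):
        k=q[m&(abs(q[...,1]-y)<.015)];e.append([y,*np.percentile(k[:,0],[1,99]),np.median(k[k[:,0]<-.04][:,2])])
    e=np.array(e);print(n,e.round(3).tolist());print(np.degrees(np.polyfit(e[:,0],e[:,1],1)[0]),np.degrees(np.polyfit(e[:,0],e[:,2],1)[0]))
```

```text
T [[-0.22, -0.088, 0.044, 0.128], [-0.19, -0.086, 0.048, 0.127], [-0.16, -0.085, 0.05, 0.127], [-0.13, -0.085, 0.052, 0.126], [-0.1, -0.083, 0.053, 0.125], [-0.07, -0.082, 0.055, 0.125], [-0.04, -0.08, 0.057, 0.124], [-0.01, -0.079, 0.059, 0.131], [0.02, -0.076, 0.06, 0.131], [0.05, -0.075, 0.062, 0.13], [0.08, -0.073, 0.064, 0.133], [0.11, -0.072, 0.065, 0.129], [0.14, -0.07, 0.067, 0.128], [0.17, -0.068, 0.069, 0.127], [0.2, -0.067, 0.07, 0.126], [0.23, -0.065, 0.072, 0.125]]
3.028143887110987 3.350078305550099
S [[-0.22, -0.088, 0.04, 0.129], [-0.19, -0.088, 0.042, 0.129], [-0.16, -0.086, 0.043, 0.128], [-0.13, -0.086, 0.049, 0.127], [-0.1, -0.086, 0.05, 0.126], [-0.07, -0.085, 0.052, 0.125], [-0.04, -0.083, 0.054, 0.126], [-0.01, -0.08, 0.056, 0.133], [0.02, -0.079, 0.058, 0.131], [0.05, -0.077, 0.059, 0.131], [0.08, -0.075, 0.062, 0.132], [0.11, -0.074, 0.063, 0.129], [0.14, -0.072, 0.064, 0.128], [0.17, -0.07, 0.066, 0.128], [0.2, -0.069, 0.068, 0.127], [0.23, -0.067, 0.07, 0.127]]
2.867677577391888 3.743466116200581
```

Run:
```python
from h import *
import pickle
T=pickle.load(open("top0.pkl","rb"));S=pickle.load(open("side0.pkl","rb"))
p0=np.load("bin.npy");p=p0.copy();p[2]=np.radians(20.0)
A,t=binT(p);t=t-A[:,0]*.0105; 
for n,f in(("T",T),("S",S)):
    w=pts(f);q=(w-t)@A
    m=(q[...,2]>.118)&(q[...,2]<.14)&(abs(q[...,0])<.075)&(abs(q[...,1])<.3)
    L=m&(abs(q[...,0])<.048)&(q[...,1]>.01)&(q[...,1]<.23)&~((q[...,1]<.15)&(q[...,1]>.07)&(q[...,0]<0))
    k=q[L];c=np.linalg.lstsq(np.c_[k[:,:2],np.ones(len(k))],k[:,2],rcond=None)[0];print(n,"lid plane",c.round(4),np.std(k[:,2]-k[:,:2]@c[:2]-c[2]))
    for y in(-.2,-.1,0,.1,.2):
        k=q[m&(abs(q[...,1]-y)<.015)];print(y,np.percentile(k[:,0],[1,4,50,96,99]).round(4))
    print("y",np.percentile(q[m][:,1],[.2,1,99,99.8]).round(4))
    le=(abs(q[...,0])<.05)&(q[...,2]>.03)&(q[...,2]<.1)&(abs(q[...,1]-.245)<.02);print(" left face y",np.median(q[le][:,1]),np.polyfit(q[le][:,0],q[le][:,1],1))
    kn=(abs(q[...,0])<.06)&(abs(q[...,1])<.24)&(q[...,2]>.155)&(q[...,2]<.175)
    k=q[kn];print(" knob",k.mean(0).round(4),np.percentile(k[:,2],90),cv2.minAreaRect((k[:,:2]*1000).astype(np.float32)), w[kn].mean(0))
```

```text
T lid plane [-0.0021 -0.0016  0.1312] 0.00180721979437375
-0.2 [-0.0677 -0.0649  0.0002  0.0641  0.0685]
-0.1 [-0.0678 -0.0651  0.001   0.0648  0.069 ]
0 [-0.0668 -0.0643  0.0037  0.065   0.0696]
0.1 [-0.0674 -0.0641  0.0124  0.066   0.0705]
0.2 [-0.0654 -0.0628  0.0045  0.0668  0.0711]
y [-0.2895 -0.2702  0.2396  0.243 ]
 left face y 0.2432684706784546 [-0.00578357  0.24326265]
 knob [-0.0215  0.1073  0.1661] 0.1692651184373167 ((-22.4151554107666, 106.40682220458984), (14.177923202514648, 49.15948486328125), 1.2645055055618286) [0.55813927 0.08759568 0.22204868]
S lid plane [ 0.0002 -0.0023  0.1322] 0.0014613227750351428
-0.2 [-0.0702 -0.0676 -0.0032  0.0616  0.0655]
-0.1 [-0.07   -0.067  -0.0021  0.062   0.0659]
0 [-0.0694 -0.0666 -0.0001  0.0625  0.067 ]
0.1 [-0.0697 -0.0665  0.0099  0.064   0.0676]
0.2 [-0.0682 -0.0649  0.0028  0.0639  0.0683]
y [-0.2883 -0.2633  0.2429  0.2448]
 left face y 0.24412372355641468 [-0.00511569  0.24412475]
 knob [-0.0239  0.1109  0.1666] 0.16990518326746895 ((-24.720050811767578, 108.54431915283203), (14.328892707824707, 50.03456497192383), 0.22006027400493622) [0.55470708 0.09016371 0.22148593]
```

```bash
cat >> h.py <<'E'
def binpose():
    A,_=binT([0,0,np.radians(20.3)])
    p0=np.load("bin.npy");B,t=binT([p0[0],p0[1],np.radians(20.0)])
    t=t-B[:,0]*.0105-B[:,1]*.0018+B[:,2]*.004
    return A,t
def rel(pos,M,o=None):
    o=o or r.get_obs();C=R.from_rotvec(o["orientation"]).as_matrix()
    d=C.T@(np.asarray(pos)-o["tcp_pos"])*1000
    print("shift",d.round(1),"turn",R.from_matrix(C.T@M).as_rotvec().round(3),"| tcp",o["tcp_pos"].round(4),"F",o["contact_force"].round(1),"t",o["clock"])
def tool(zdir,ydir):
    z=zdir/np.linalg.norm(zdir);y=ydir-z*(ydir@z);y/=np.linalg.norm(y);return np.array([np.cross(y,z),y,z]).T
E
python3 - <<'E'
from h import *
A,t=binpose();print(t)
M=tool(-A[:,2],A[:,0])
for h in(.1,.012): rel(t+A@[-.023,.110,.1275+h],M); print(t+A@[-.023,.110,.1275+h])
E
```

```text
[0.67815355 0.01518775 0.08418774]
shift [ 530.6 -599.1  -49.3] turn [-0.335  0.356 -1.61 ] | tcp [ 0.1908 -0.6469  0.2304] F [-0.3  0.2  0.7] t 0.1
[0.53026631 0.07776727 0.28065254]
shift [ 567.8 -601.5   30.5] turn [-0.335  0.356 -1.61 ] | tcp [ 0.1908 -0.6469  0.2304] F [-0.3  0.2  0.7] t 0.1
[0.56514678 0.09066995 0.20089746]
```

step_arm(moves=[[40, -40, -30, 0, 0, -0.13, 60], [70, -75, -60, -0.03, 0.03, -0.26, 60], [105, -115, -60, -0.06, 0.06, -0.39, 60], [140, -155, -60, -0.09, 0.09, -0.52, 60], [175, -195, -60, -0.12, 0.12, -0.65, 60], [210, -235, -60, -0.15, 0.15, -0.75, 60], [240, -270, -60, -0.17, 0.18, -0.8, 60], [270, -300, -60, -0.17, 0.18, -0.8, 60]])

```text
clock: 0.9
tcp_pos: [0.356, -0.2975, 0.2907]
orientation: [2.556, 1.549, 0.296]
contact_force: [1.6, 0.1, 0.3]
grip_width: 0.0603
gripper_force: 0.0
```

```bash
cat > kn.py <<'E'
from h import *
import sys
A,t=binpose()
M=tool(-A[:,2],A[:,0])
for h in(.1,.012): rel(t+A@[-.023,.110,.1275+h],M)
o=r.get_obs();print(o["joints"].round(2),o["grip_width"])
E
python3 kn.py
```

```text
shift [410.6 -25.3  45.1] turn [-0.163  0.181 -0.81 ] | tcp [ 0.356  -0.2975  0.2907] F [1.6 0.1 0.3] t 0.9
shift [430.2 -18.6 130.7] turn [-0.163  0.181 -0.81 ] | tcp [ 0.356  -0.2975  0.2907] F [1.6 0.1 0.3] t 0.9
[ 1.01 -0.02 -0.35  2.07 -0.18  0.89  0.28] 0.060271831447688815
```

step_arm(moves=[[45, -3, 0, -0.02, 0.03, -0.13, 60], [90, -6, 5, -0.04, 0.05, -0.26, 60], [140, -9, 10, -0.07, 0.08, -0.39, 60], [190, -12, 20, -0.1, 0.11, -0.52, 60], [240, -15, 25, -0.13, 0.14, -0.65, 60], [290, -18, 30, -0.15, 0.17, -0.75, 60], [340, -22, 40, -0.16, 0.18, -0.81, 60], [390, -24, 45, -0.163, 0.181, -0.81, 60]])

```text
clock: 1.7
tcp_pos: [0.5202, 0.054, 0.279]
orientation: [1.625, 2.338, 0.517]
contact_force: [0.4, -2.0, -1.3]
grip_width: 0.06
gripper_force: 0.0
```

```bash
python3 kn.py; python3 -c "
from h import *
f=cam('side');save(f,'s1.png',(240,60,440,220),3.5)"
```

```text
shift [18.7 16.7  5.9] turn [-0.001 -0.     0.002] | tcp [0.5202 0.054  0.279 ] F [ 0.4 -2.  -1.3] t 1.7
shift [18.7 16.8 93.9] turn [-0.001 -0.     0.002] | tcp [0.5202 0.054  0.279 ] F [ 0.4 -2.  -1.3] t 1.7
[ 0.61  0.02 -0.78  2.12 -0.12  0.58  0.28] 0.060040539973101464
```

View pics/s1.png

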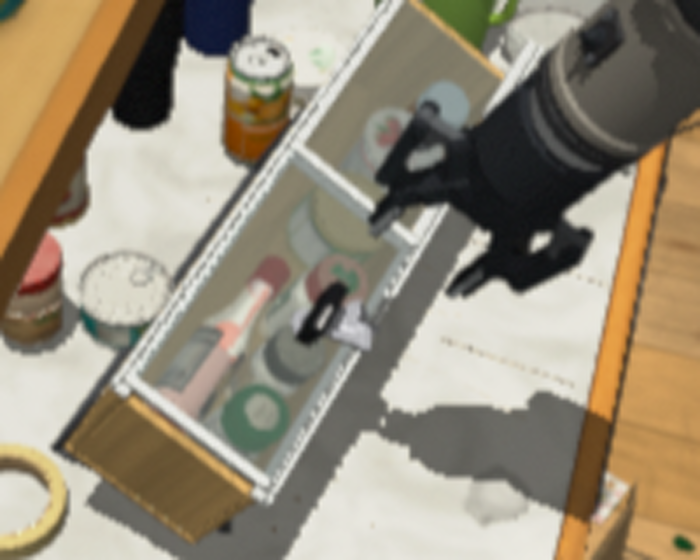

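The picture shows the open gripper up and to the right of the knob (knob at about (325,310) in the crop), closing across the bar. I move over the knob and part-way down.

step_arm(moves=[[10, 8, 3, 0, 0, 0, 60], [19, 17, 6, 0, 0, 0, 60], [19, 17, 30, 0, 0, 0, 50], [19, 17, 50, 0, 0, 0, 50], [19, 17, 50, 0, 0, 0, 50], [19, 17, 50, 0, 0, 0, 50]])

```text
clock: 2.35
tcp_pos: [0.5476, 0.0833, 0.2413]
orientation: [1.626, 2.339, 0.517]
contact_force: [-0.6, 0.4, 1.3]
grip_width: 0.0499
gripper_force: 0.0
```

```bash
python3 kn.py; python3 -c "
from h import *
f=cam('side');g=cam('top')
a=cv2.resize(f['image'][90:210,270:390],(400,400),interpolation=2);b=cv2.resize(g['image'][120:240,280:400],(400,400),interpolation=2)
cv2.imwrite('pics/s2.png',np.hstack([a,b])[...,::-1])"
```

```text
shift [  0.9   0.1 -43.4] turn [-0.001 -0.001  0.001] | tcp [0.5476 0.0833 0.2413] F [-0.6  0.4  1.3] t 2.35
shift [ 0.8  0.2 44.6] turn [-0.001 -0.001  0.001] | tcp [0.5476 0.0833 0.2413] F [-0.6  0.4  1.3] t 2.35
[ 0.5   0.14 -0.78  2.11  0.12  0.5   0.01] 0.04994397316484451
```

View pics/s2.png

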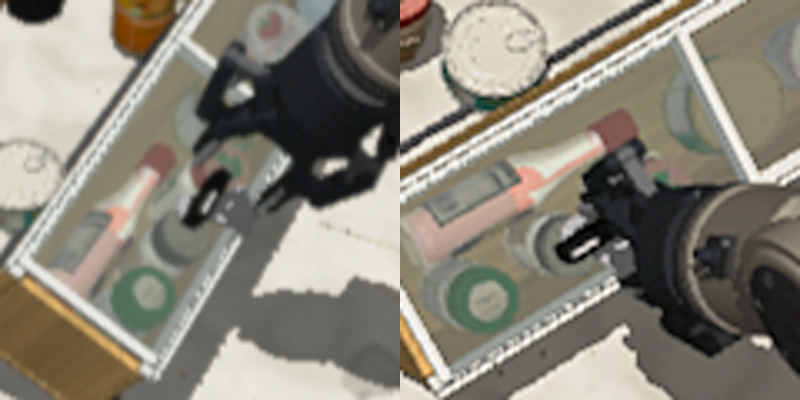

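The crop shows the fingertips at (200,160) and (262,205) and the knob at (208,198). I check this against the projection of the TCP.

Run:
```python
from h import *
A,t=binpose();o=r.get_obs();C=R.from_rotvec(o["orientation"]).as_matrix();p=o["tcp_pos"]
f=cam("side");g=cam("top")
P=np.array([p,p+C@[0,.03,-.01],p+C@[0,-.03,-.01],t+A@[-.023,.11,.1645],t+A@[-.023,.135,.1645],t+A@[-.023,.085,.1645]])
for c,(u0,v0) in((f,(270,90)),(g,(280,120))):
    print(((cv2.projectPoints(P,c["rvec"],c["tvec"],c["mtx"],None)[0][:,0]-[u0,v0])/.3).round(0).tolist())
```

```text
[[225.0, 178.0], [200.0, 147.0], [264.0, 197.0], [212.0, 191.0], [198.0, 214.0], [225.0, 169.0]]
[[210.0, 237.0], [193.0, 197.0], [238.0, 278.0], [197.0, 238.0], [165.0, 258.0], [228.0, 218.0]]
```

step_arm(moves=[[5, 0, 15, 0, 0, 0, 50], [5, 0, 28, 0, 0, 0, 50], [5, 0, 38, 0, 0, 0, 50], [5, 0, 44, 0, 0, 0, 50], [5, 0, 44, 0, 0, 0, 50], [5, 0, 44, 0, 0, 0, 50]])

```text
clock: 3.15
tcp_pos: [0.5639, 0.0943, 0.2022]
orientation: [1.625, 2.337, 0.518]
contact_force: [-0.4, -0.0, -0.6]
grip_width: 0.05
gripper_force: 0.0
```

step_arm(moves=[[0, 0, 0, 0, 0, 0, 30], [0, 0, 0, 0, 0, 0, 10], [0, 0, 0, 0, 0, 0, 5], [0, 0, 0, 0, 0, 0, 5], [0, 0, 0, 0, 0, 0, 5], [0, 0, 0, 0, 0, 0, 5]], grip_force=30)

```text
clock: 3.75
tcp_pos: [0.5639, 0.0942, 0.2021]
orientation: [1.625, 2.337, 0.517]
contact_force: [-4.7, -0.9, 7.3]
grip_width: 0.0132
gripper_force: 33.5
```

```bash
python3 kn.py
```

```text
shift [ -3.7  -0.6 -86.9] turn [0.    0.    0.001] | tcp [0.5639 0.0942 0.2021] F [-4.7 -0.9  7.3] t 3.75
shift [-3.7 -0.6  1.1] turn [0.    0.    0.001] | tcp [0.5639 0.0942 0.2021] F [-4.7 -0.9  7.3] t 3.75
[ 0.39  0.23 -0.71  2.12  0.29  0.42 -0.16] 0.013209358914624943
```

step_arm(moves=[[0, 0, -1, 0, 0, -0.1, 5], [0, 0, -1, 0, 0, -0.2, 5], [0, 0, -1, 0, 0, -0.3, 5], [0, 0, -1, 0, 0, -0.4, 5], [0, 0, -1, 0, 0, -0.5, 5], [0, 0, -1, 0, 0, -0.6, 5], [0, 0, -1, 0, 0, -0.7, 5], [0, 0, -1, 0, 0, -0.75, 5]])

```text
clock: 4.55
tcp_pos: [0.5609, 0.0914, 0.2004]
orientation: [0.636, 2.69, 0.331]
contact_force: [-8.4, -6.8, 3.2]
grip_width: 0.0135
gripper_force: 33.5
```

```bash
python3 kn.py
```

```text
shift [ -3.7   0.6 -86.9] turn [-0.008 -0.001  0.752] | tcp [0.5609 0.0914 0.2004] F [-8.4 -6.8  3.2] t 4.55
shift [-4.   1.2  1.1] turn [-0.008 -0.001  0.752] | tcp [0.5609 0.0914 0.2004] F [-8.4 -6.8  3.2] t 4.55
[ 0.54  0.27 -0.88  2.12  0.42  0.45  0.48] 0.013510961222712396
```

step_arm(moves=[[0, -5, 0, 0, 0, -0.1, 5], [0, -5, 0, 0, 0, -0.2, 5], [0, -6, 0, 0, 0, -0.3, 5], [0, -6, 0, 0, 0, -0.4, 5], [0, -7, 0, 0, 0, -0.5, 5], [0, -7, 0, 0, 0, -0.6, 5], [0, -7, 0, 0, 0, -0.7, 5], [0, -7, 0, 0, 0, -0.72, 5]])

```text
clock: 5.35
tcp_pos: [0.5605, 0.0869, 0.1996]
orientation: [-0.345, 2.693, 0.135]
contact_force: [4.5, -1.1, -7.1]
grip_width: 0.0135
gripper_force: 31.5
```

```bash
python3 kn.py
```

```text
shift [ -5.3   2.4 -86.8] turn [-2.000e-03 -1.000e-03  1.471e+00] | tcp [0.5605 0.0869 0.1996] F [ 4.5 -1.1 -7.1] t 5.35
shift [-5.5  2.4  1.2] turn [-2.000e-03 -1.000e-03  1.471e+00] | tcp [0.5605 0.0869 0.1996] F [ 4.5 -1.1 -7.1] t 5.35
[ 0.69  0.32 -1.06  2.12  0.57  0.48  1.09] 0.013528635392335975
```

step_arm(moves=[[-1, -10, 0, 0, 0, 0, 5], [-3, -25, 0, 0, 0, 0, 5], [-4, -40, 0, 0, 0, 0, 5], [-6, -60, 0, 0, 0, 0, 5], [-8, -80, 0, 0, 0, 0, 5], [-10, -100, 0, 0, 0, 0, 5], [-12, -120, 0, 0, 0, 0, 5], [-13, -130, 0, 0, 0, 0, 5]])

```text
clock: 6.15
tcp_pos: [0.605, -0.0373, 0.1995]
orientation: [-0.339, 2.696, 0.134]
contact_force: [-10.5, -2.1, 7.9]
grip_width: 0.0135
gripper_force: 34.2
```

```bash
python3 kn.py
```

```text
shift [  7.4 133.7 -86.4] turn [-0.004 -0.002  1.467] | tcp [ 0.605  -0.0373  0.1995] F [-10.5  -2.1   7.9] t 6.15
shift [  7.  133.9   1.6] turn [-0.004 -0.002  1.467] | tcp [ 0.605  -0.0373  0.1995] F [-10.5  -2.1   7.9] t 6.15
[ 0.94  0.45 -1.1   2.01  0.53  0.54  1.38] 0.013509958169906236
```

step_arm(moves=[[-2, -20, 0, 0, 0, 0, 5], [-4, -40, 0, 0, 0, 0, 5], [-6, -60, 0, 0, 0, 0, 5], [-8, -80, 0, 0, 0, 0, 5], [-10, -100, 0, 0, 0, 0, 5], [-11, -115, 0, 0, 0, 0, 5], [-12, -124, 0, 0, 0, 0, 5], [-12, -128, 0, 0, 0, 0, 5]])

```text
clock: 6.95
tcp_pos: [0.6482, -0.1581, 0.1995]
orientation: [-0.338, 2.697, 0.134]
contact_force: [-19.3, 1.2, 17.0]
grip_width: 0.0134
gripper_force: 35.8
```

```bash
python3 kn.py
```

```text
shift [ 19.6 261.4 -86. ] turn [-0.005 -0.003  1.466] | tcp [ 0.6482 -0.1581  0.1995] F [-19.3   1.2  17. ] t 6.95
shift [ 19.2 261.5   2. ] turn [-0.005 -0.003  1.466] | tcp [ 0.6482 -0.1581  0.1995] F [-19.3   1.2  17. ] t 6.95
[ 1.08  0.6  -1.1   1.85  0.54  0.65  1.61] 0.013420943049057376
```

step_arm(moves=[[0, 0, 0, 0, 0, 0, 40], [0, 0, 0, 0, 0, 0, 40], [0, 0, 0, 0, 0, 0, 40], [0, 0, -20, 0, 0, 0, 40], [0, 0, -50, 0, 0, 0, 40], [0, 0, -90, 0, 0, 0, 40], [0, 0, -130, 0, 0, 0.1, 60], [0, 0, -150, 0, 0, 0.2, 60]])

```text
clock: 7.75
tcp_pos: [0.5911, -0.1774, 0.339]
orientation: [-0.069, 2.718, 0.194]
contact_force: [0.1, -0.1, -1.0]
grip_width: 0.06
gripper_force: 0.0
```

Run:
```python
from h import *
import pickle
A,t=binpose();o=[]
for n,(u,v) in(("side",(250,60)),("top",(255,100))):
    f=cam(n);pickle.dump(f,open(n+"1.pkl","wb"));w=pts(f);q=(w-t)@A;I=f["image"].astype(int)
    o.append(cv2.resize(f["image"][v:v+150,u:u+150],(400,400),interpolation=2))
    for nm,m in(("green",(I[...,1]>I[...,0]+20)&(I[...,1]>I[...,2])),("red",(I[...,0]>I[...,1]+40)),("dark",I.sum(-1)<200)):
        k=q[m&(abs(q[...,2]-.11)<.02)&(abs(q[...,0])<.05)&(q[...,1]>-.02)&(q[...,1]<.23)]
        if len(k):print(n,nm,len(k),np.percentile(k,[3,50,97],axis=0).round(3).tolist(), cv2.minEnclosingCircle((k[:,:2]*1000).astype(np.float32)))
    for z in(.114,.104,.105):
        k=(abs(q[...,2]-z)<.004)&(q[...,1]>0)&(q[...,1]<.23)&(abs(q[...,0])<.054)
        print(n,z,[(len(s:=q[k&(abs(q[...,1]-y)<.03)]),np.percentile(s,[2,98],axis=0).round(3).tolist()) for y in(.195,.12,.045)])
    kn=(q[...,2]>.155)&(q[...,2]<.17)&(abs(q[...,0])<.06)&(q[...,1]<.0)&(q[...,1]>-.23);print("knob",q[kn].mean(0).round(3))
cv2.imwrite("pics/o.png",np.hstack(o)[...,::-1])
o=r.get_obs();print(o["joints"].round(2),o["tcp_pos"])
```

```text
side green 199 [[-0.048, 0.029, 0.097], [-0.028, 0.193, 0.112], [-0.01, 0.205, 0.116]] ((-33.102821350097656, 114.6303939819336), 91.49726867675781)
side red 161 [[-0.048, 0.017, 0.092], [-0.029, 0.046, 0.105], [-0.012, 0.057, 0.108]] ((-33.18033981323242, 35.821563720703125), 23.84726905822754)
side dark 224 [[-0.049, 0.049, 0.091], [-0.029, 0.189, 0.102], [-0.011, 0.205, 0.115]] ((-23.611370086669922, 123.9053955078125), 83.55587005615234)Traceback (most recent call last):
  File "<stdin>", line 12, in <module>
    return _quantile_unchecked(
        a, q, axis, out, overwrite_input, method, keepdims, weights)
    return _ureduce(a,
                    func=_quantile_ureduce_func,
    ...<5 lines>...
                    overwrite_input=overwrite_input,
                    method=method)
    r = func(a, **kwargs)
    result = _quantile(arr,
                       quantiles=q,
    ...<2 lines>...
                       out=out,
                       weights=wgt)
    slices_having_nans = np.isnan(arr[-1, ...])
                                  ~~~^^^^^^^^^
IndexError: index -1 is out of bounds for axis 0 with size 0
```

```bash
cat > look.py <<'E'
from h import *
import pickle
A,t=binpose();o=[]
for n,(u,v) in(("side",(250,60)),("top",(255,100))):
    f=cam(n);pickle.dump(f,open(n+"1.pkl","wb"));w=pts(f);q=(w-t)@A
    o.append(cv2.resize(f["image"][v:v+150,u:u+150],(400,400),interpolation=2))
    for z,y in((.114,.195),(.104,.12),(.105,.045)):
        k=q[(abs(q[...,2]-z)<.006)&(abs(q[...,1]-y)<.035)&(q[...,0]<.0)&(q[...,0]>-.054)]
        if len(k)>5: print(n,y,len(k),"z",np.median(k[:,2]).round(4),[x.round(1) if hasattr(x,'round') else x for x in map(np.array,cv2.minEnclosingCircle((k[:,:2]*1000).astype(np.float32)))],np.percentile(k[:,:2],[3,97],axis=0).round(3).tolist())
    kn=(q[...,2]>.155)&(q[...,2]<.17)&(abs(q[...,0])<.06)&(q[...,1]<.0)&(q[...,1]>-.23)
    if kn.any():print("knob",q[kn].mean(0).round(3))
cv2.imwrite("pics/o.png",np.hstack(o)[...,::-1])
o=r.get_obs();print(o["joints"].round(2),o["tcp_pos"])
E
python3 look.py
```

```text
side 0.195 227 z 0.1134 [array([-37.3, 189.9]), np.float64(31.0)] [[-0.052, 0.165], [-0.012, 0.204]]
side 0.12 183 z 0.1037 [array([-34.1, 110.6]), np.float64(22.3)] [[-0.052, 0.092], [-0.015, 0.131]]
side 0.045 186 z 0.1059 [array([-32.7,  35.5]), np.float64(22.7)] [[-0.051, 0.016], [-0.014, 0.055]]
knob [-0.026 -0.148  0.163]
top 0.195 347 z 0.1125 [array([-37.6, 195.1]), np.float64(37.3)] [[-0.053, 0.163], [-0.01, 0.213]]
top 0.12 302 z 0.1031 [array([-41.8, 119.5]), np.float64(35.7)] [[-0.053, 0.09], [-0.012, 0.132]]
top 0.045 303 z 0.1049 [array([-36.8,  46. ]), np.float64(35.8)] [[-0.053, 0.014], [-0.011, 0.056]]
knob [-0.024 -0.15   0.163]
[ 1.38  0.41 -1.32  1.79  0.26  0.86  1.65] [ 0.59093791 -0.17779537  0.33705775]
```

View pics/o.png

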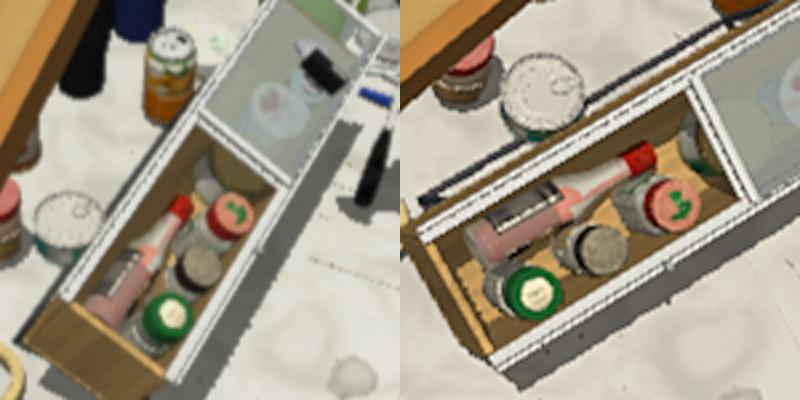

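The picture shows the lid fully open, with the green jar leftmost at about (165,320) in the left crop and brown, red and the bottle undisturbed. Green's axis is near box (-31.5, 186) mm. Next I work out the moves to above it, unwinding the wrist.

```bash
cat > gj.py <<'E'
from h import *
import sys
A,t=binpose();th=float(sys.argv[1])
M=tool(-A[:,2],np.cos(th)*A[:,0]+np.sin(th)*A[:,1])
for z in map(float,sys.argv[2:]): rel(t+A@[-.0315,.186,z],M)
print(r.get_obs()["joints"].round(2))
E
python3 gj.py 0 .25; python3 gj.py -1.57 .25
```

```text
shift [102.6 320.8  41.2] turn [-1.000e-03  3.000e-03  1.272e+00] | tcp [ 0.5909 -0.1778  0.3371] F [-0.3  0.2  0.1] t 7.9
[ 1.38  0.41 -1.32  1.79  0.26  0.86  1.65]
shift [102.6 320.8  41.2] turn [1.000e-03 3.000e-03 2.842e+00] | tcp [ 0.5909 -0.1778  0.3371] F [-0.3  0.2  0.1] t 7.9
[ 1.38  0.41 -1.32  1.79  0.26  0.86  1.65]
```

step_arm(moves=[[0, 10, 0, 0, 0, 0.14, 60], [10, 40, 0, 0, 0, 0.28, 60], [20, 80, 5, 0, 0, 0.42, 60], [35, 120, 10, 0, 0, 0.56, 60], [50, 160, 20, 0, 0, 0.7, 60], [65, 200, 25, 0, 0, 0.84, 60], [75, 240, 30, 0, 0, 0.98, 60], [85, 275, 35, 0, 0, 1.12, 60]])

```text
clock: 8.7
tcp_pos: [0.503, 0.0999, 0.3031]
orientation: [1.439, 2.434, 0.485]
contact_force: [0.1, 0.3, -0.2]
grip_width: 0.0597
gripper_force: 0.0
```

```bash
python3 gj.py -1.57 .25
```

```text
shift [45.5  5.   5.4] turn [-2.000e-03  1.000e-03  1.719e+00] | tcp [0.503  0.0999 0.3031] F [ 0.1  0.3 -0.2] t 8.7
[ 1.16 -0.05 -1.36  2.09 -0.19  0.64  0.42]
```

step_arm(moves=[[5, 0, 0, 0, 0, 0.14, 60], [10, 0, 0, 0, 0, 0.28, 60], [15, 0, 0, 0, 0, 0.42, 60], [20, 0, 0, 0, 0, 0.56, 60]])

```text
clock: 9.1
tcp_pos: [0.4942, 0.116, 0.302]
orientation: [2.119, 2.001, 0.593]
contact_force: [0.3, 0.3, 0.5]
grip_width: 0.06
gripper_force: 0.0
```

```bash
python3 gj.py -1.57 .25
```

```text
shift [ 25.8 -10.    5.6] turn [-2.000e-03  1.000e-03  1.158e+00] | tcp [0.4942 0.116  0.302 ] F [0.3 0.3 0.5] t 9.1
[ 1.17 -0.1  -1.38  2.1  -0.26  0.64 -0.1 ]
```

step_arm(moves=[[3, -1, 0, 0, 0, 0.14, 60], [6, -2, 0, 0, 0, 0.28, 60], [9, -3, 0, 0, 0, 0.42, 60], [12, -4, 0, 0, 0, 0.56, 60], [15, -5, 0, 0, 0, 0.7, 60], [18, -7, 0, 0, 0, 0.84, 60], [22, -9, 3, 0, 0, 0.98, 60], [26, -10, 5, 0, 0, 1.12, 60]])

```text
clock: 9.9
tcp_pos: [0.4876, 0.1428, 0.2979]
orientation: [-2.945, -0.586, -0.655]
contact_force: [0.0, 0.6, 0.2]
grip_width: 0.0599
gripper_force: 0.0
```

```bash
python3 gj.py -1.57 .25 .15
```

```text
shift [ 0.1 -0.2  0.5] turn [-0.001  0.002  0.037] | tcp [0.4876 0.1428 0.2979] F [0.  0.6 0.2] t 9.9
shift [  0.3  -0.2 100.5] turn [-0.001  0.002  0.037] | tcp [0.4876 0.1428 0.2979] F [0.  0.6 0.2] t 9.9
[ 1.12 -0.09 -1.4   2.11 -0.2   0.62 -1.34]
```

step_arm(moves=[[0, 0, 20, 0, 0, 0.037, 60], [0, 0, 50, 0, 0, 0.037, 60], [0, 0, 80, 0, 0, 0.037, 60], [0, 0, 100, 0, 0, 0.037, 60], [0, 0, 105, 0, 0, 0.037, 60], [0, 0, 105, 0, 0, 0.037, 60]])

```text
clock: 10.5
tcp_pos: [0.5279, 0.1596, 0.2]
orientation: [-2.946, -0.543, -0.643]
contact_force: [0.1, -1.1, -0.1]
grip_width: 0.06
gripper_force: 0.0
```

```bash
python3 gj.py -1.57 .145 .083; python3 look.py|tail -3
python3 - <<'E'
from h import *
A,t=binpose();o=r.get_obs();C=R.from_rotvec(o["orientation"]).as_matrix();p=o["tcp_pos"]
f=cam("side");g=cam("top")
P=np.array([p,p+C@[0,.03,-.01],p+C@[0,-.03,-.01],t+A@[-.0315,.186,.114]])
for c,(u0,v0) in((f,(250,60)),(g,(255,100))):
    print(((cv2.projectPoints(P,c["rvec"],c["tvec"],c["mtx"],None)[0][:,0]-[u0,v0])/.375).round(0).tolist())
E
```

```text
shift [ 1.8  1.6 -1.6] turn [-0.005  0.006  0.008] | tcp [0.5279 0.1596 0.2   ] F [ 0.1 -1.1 -0.1] t 10.5
shift [ 2.2  1.9 60.4] turn [-0.005  0.006  0.008] | tcp [0.5279 0.1596 0.2   ] F [ 0.1 -1.1 -0.1] t 10.5
[ 0.55  0.29 -1.08  2.15  0.65  0.5  -2.19]
top 0.045 306 z 0.1049 [array([-38.5,  43. ]), np.float64(33.8)] [[-0.054, 0.014], [-0.011, 0.055]]
knob [-0.024 -0.15   0.163]
[ 0.55  0.28 -1.09  2.15  0.65  0.5  -2.19] [0.52903899 0.15912845 0.2032068 ]
[[185.0, 304.0], [204.0, 277.0], [176.0, 324.0], [170.0, 316.0]]
[[144.0, 299.0], [178.0, 281.0], [118.0, 320.0], [134.0, 296.0]]
```

View pics/o.png

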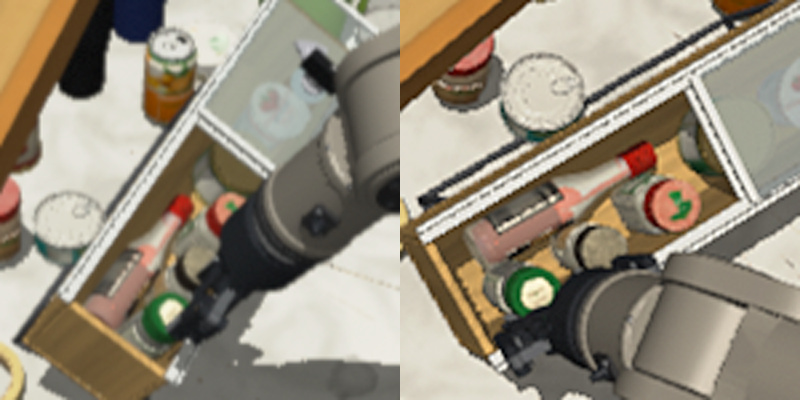

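The fingers straddle the green cap at about (170,316) left and (134,296) right, matching the projection. Going down.

step_arm(moves=[[0, 0, 8, 0, 0, 0, 60], [0, 0, 18, 0, 0, 0, 60], [0, 0, 28, 0, 0, 0, 60], [0, 0, 36, 0, 0, 0, 60], [0, 0, 40, 0, 0, 0, 60], [0, 0, 40, 0, 0, 0, 60]])

```text
clock: 11.3
tcp_pos: [0.5461, 0.1633, 0.1681]
orientation: [-2.948, -0.534, -0.655]
contact_force: [0.6, -0.2, -0.2]
grip_width: 0.06
gripper_force: 0.0
```

```bash
python3 gj.py -1.57 .083
```

```text
shift [-1.3 -1.3 23.7] turn [ 0.001 -0.     0.003] | tcp [0.5461 0.1633 0.1681] F [ 0.6 -0.2 -0.2] t 11.3
[ 0.41  0.35 -0.95  2.15  0.81  0.45 -2.35]
```

step_arm(moves=[[-1, -1, 6, 0, 0, 0, 60], [-1, -1, 12, 0, 0, 0, 60], [-1, -1, 18, 0, 0, 0, 60], [-1, -1, 22, 0, 0, 0, 60], [-1, -1, 22, 0, 0, 0, 60], [-1, -1, 22, 0, 0, 0, 60]])

```text
clock: 11.9
tcp_pos: [0.5533, 0.168, 0.147]
orientation: [-2.947, -0.536, -0.653]
contact_force: [0.4, -0.2, -0.4]
grip_width: 0.0603
gripper_force: 0.0
```

step_arm(moves=[[-1, 0, 0, 0, 0, 0, 50], [-1, 0, 0, 0, 0, 0, 40], [-1, 0, 0, 0, 0, 0, 35], [-1, 0, 0, 0, 0, 0, 35], [-1, 0, 0, 0, 0, 0, 35]], grip_force=30)

```text
clock: 12.4
tcp_pos: [0.5527, 0.1671, 0.147]
orientation: [-2.948, -0.535, -0.654]
contact_force: [-2.7, -3.4, 4.4]
grip_width: 0.0444
gripper_force: 30.0
```

```bash
python3 gj.py -1.57 .083
```

```text
shift [0.8 0.  1.4] turn [0.    0.    0.004] | tcp [0.5527 0.1671 0.147 ] F [-2.7 -3.4  4.4] t 12.4
[ 0.34  0.39 -0.88  2.16  0.9   0.43 -2.43]
```

step_arm(moves=[[0, 0, -4, 0, 0, 0, 35], [0, 0, -12, 0, 0, 0, 35], [0, 0, -25, 0, 0, 0, 35], [0, 0, -40, 0, 0, 0, 35], [0, 0, -55, 0, 0, 0, 35], [0, 0, -70, 0, 0, 0, 35], [0, 0, -85, 0, 0, 0, 35], [0, 0, -95, 0, 0, 0, 35]], grip_force=35)

```text
clock: 13.2
tcp_pos: [0.5142, 0.1538, 0.2334]
orientation: [-2.947, -0.536, -0.653]
contact_force: [-0.7, -0.4, -1.5]
grip_width: 0.0443
gripper_force: 36.3
```

step_arm(moves=[[0, 0, -10, 0, 0, 0, 35], [0, 0, -20, 0, 0, 0, 35], [0, 0, -30, 0, 0, 0, 35], [0, 0, -40, 0, 0, 0, 35], [0, 0, -50, 0, 0, 0, 35], [0, 0, -50, 0, 0, 0, 35], [0, 0, -50, 0, 0, 0, 35]])

```text
clock: 13.9
tcp_pos: [0.495, 0.1457, 0.2779]
orientation: [-2.949, -0.535, -0.654]
contact_force: [0.2, -0.2, -1.2]
grip_width: 0.0441
gripper_force: 36.4
```

```bash
python3 gj.py -1.57 .24
cat > pl.py <<'E'
from h import *
import sys
c=np.array([.455,.374]);a=np.radians(64.7);g=c+(-.052)*np.array([np.cos(a),np.sin(a)])
th=np.radians(float(sys.argv[1]));M=tool(np.array([0,0,-1.]),np.array([np.cos(th),np.sin(th),0]))
for z in map(float,sys.argv[2:]): rel([*g,z],M)
C=R.from_rotvec(r.get_obs()["orientation"]).as_matrix();print("tool y az",np.degrees(np.arctan2(C[1,1],C[0,1])),g,"F",r.get_obs()["grip_width"],"tilt",np.arccos(-C[2,2]),r.get_obs()["joints"].round(2))
E
python3 pl.py -70 .2; python3 pl.py -30 .2
```

```text
shift [  1.3  -0.  -11. ] turn [0.001 0.001 0.004] | tcp [0.495  0.1457 0.2779] F [ 0.2 -0.2 -1.2] t 13.9
[ 0.97  0.05 -1.37  2.13  0.12  0.57 -1.69]
shift [ -27.8 -191.8   72.3] turn [ 0.001 -0.436  0.009] | tcp [0.495  0.1457 0.2779] F [ 0.2 -0.2 -1.2] t 13.9
tool y az -69.4884537597362 [0.43277739 0.32698771] F 0.0440777938032918 tilt 0.43569405471522066 [ 0.97  0.05 -1.37  2.13  0.12  0.57 -1.69]
shift [ -27.8 -191.8   72.3] turn [ 0.153 -0.417 -0.677] | tcp [0.495  0.1457 0.2779] F [ 0.2 -0.2 -1.2] t 13.9
tool y az -69.4884537597362 [0.43277739 0.32698771] F 0.0440777938032918 tilt 0.43569405471522066 [ 0.97  0.05 -1.37  2.13  0.12  0.57 -1.69]
```

step_arm(moves=[[0, -12, 0, 0, 0, 0, 35], [0, -30, 0, 0, 0, 0, 35], [0, -50, 0, 0, 0, 0, 35], [0, -72, 0, 0, 0, 0, 35], [0, -95, 0, 0, 0, 0, 35], [0, -120, 0, 0, -0.05, 0, 35], [0, -145, 5, 0, -0.1, 0, 35], [0, -160, 10, 0, -0.15, 0, 35]])

```text
clock: 14.7
tcp_pos: [0.4421, 0.2995, 0.2678]
orientation: [-3.012, -0.55, -0.431]
contact_force: [-0.5, 0.8, -0.7]
grip_width: 0.0442
gripper_force: 36.4
```

```bash
python3 pl.py -70 .2
```

```text
shift [-18.  -29.1  65.3] turn [-0.    -0.284  0.012] | tcp [0.4421 0.2995 0.2678] F [-0.5  0.8 -0.7] t 14.7
tool y az -69.32447899689546 [0.43277739 0.32698771] F 0.04423429931349854 tilt 0.28374759606421945 [ 0.35  0.27 -1.27  1.99  0.53  0.88 -2.4 ]
```

step_arm(moves=[[-2, -4, 5, 0.01, -0.04, -0.09, 35], [-5, -8, 10, 0.02, -0.08, -0.18, 35], [-8, -12, 16, 0.04, -0.12, -0.27, 35], [-11, -16, 22, 0.05, -0.16, -0.36, 35], [-14, -20, 28, 0.06, -0.2, -0.45, 35], [-16, -23, 33, 0.08, -0.24, -0.54, 35], [-18, -27, 38, 0.09, -0.27, -0.63, 35], [-18, -29, 40, 0.09, -0.27, -0.65, 35]])

```text
clock: 15.5
tcp_pos: [0.4273, 0.323, 0.2233]
orientation: [2.744, 1.524, 0.005]
contact_force: [-0.4, -0.5, -1.8]
grip_width: 0.044
gripper_force: 36.4
```

```bash
python3 pl.py -30 .14 .09
```

```text
shift [ 6.1  2.2 83.3] turn [ 0.004 -0.001 -0.033] | tcp [0.4273 0.323  0.2233] F [-0.4 -0.5 -1.8] t 15.5
shift [  6.1   2.  133.3] turn [ 0.004 -0.001 -0.033] | tcp [0.4273 0.323  0.2233] F [-0.4 -0.5 -1.8] t 15.5
tool y az -31.885984616212248 [0.43277739 0.32698771] F 0.04399223258441582 tilt 0.004532807511799355 [ 0.2   0.58 -1.3   1.84  0.61  1.2  -1.86]
```

step_arm(moves=[[3, 1, 15, 0.004, 0, 0, 35], [6, 2, 35, 0.004, 0, 0, 35], [6, 2, 55, 0.004, 0, 0, 35], [6, 2, 75, 0.004, 0, 0, 35], [6, 2, 90, 0.004, 0, 0, 35], [6, 2, 100, 0.004, 0, 0, 35], [6, 2, 105, 0.004, 0, 0, 35], [6, 2, 105, 0.004, 0, 0, 35]])

```text
clock: 16.3
tcp_pos: [0.4326, 0.3263, 0.12]
orientation: [2.747, 1.524, 0.006]
contact_force: [0.2, 0.6, -1.3]
grip_width: 0.0444
gripper_force: 36.4
```

```bash
python3 pl.py -30 .085; python3 -c "
from h import *
f=cam('side');g=cam('top')
a=cv2.resize(f['image'][200:340,200:340],(400,400),interpolation=2);b=cv2.resize(g['image'][200:340,150:290],(400,400),interpolation=2)
cv2.imwrite('pics/p.png',np.hstack([a,b])[...,::-1])"
```

```text
shift [ 0.6 -0.3 35. ] turn [ 0.002 -0.003 -0.034] | tcp [0.4326 0.3263 0.12  ] F [ 0.2  0.6 -1.3] t 16.3
tool y az -31.96696769615858 [0.43277739 0.32698771] F 0.044368268999873034 tilt 0.0035783961006364625 [ 0.09  0.7  -1.17  1.92  0.76  1.05 -1.97]
```

View pics/p.png

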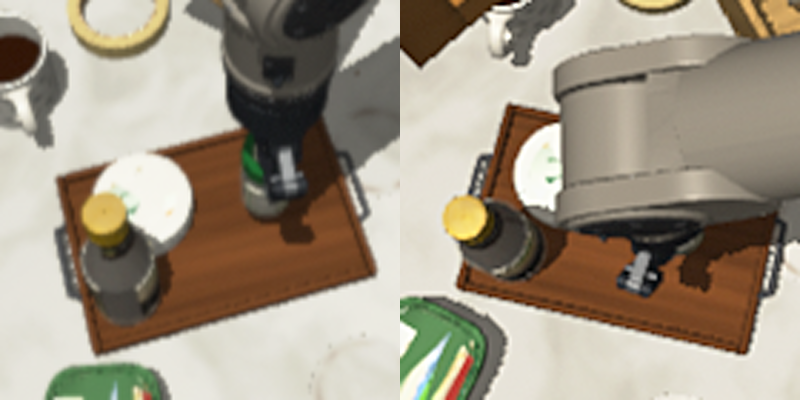

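The picture shows the jar held upright over the tray's front half at about (265,190) left, with the bottle, pot and mug in place. Lowering.

step_arm(moves=[[0, 0, 8, 0, 0, 0, 35], [0, 0, 16, 0, 0, 0, 35], [0, 0, 24, 0, 0, 0, 35], [0, 0, 28, 0, 0, 0, 35], [0, 0, 31, 0, 0, 0, 35], [0, 0, 32, 0, 0, 0, 35], [0, 0, 32, 0, 0, 0, 35]])

```text
clock: 17.1
tcp_pos: [0.4328, 0.3265, 0.0883]
orientation: [2.747, 1.524, 0.006]
contact_force: [0.7, 0.9, -0.1]
grip_width: 0.0439
gripper_force: 36.4
```

step_arm(moves=[[0, 0, 1, 0, 0, 0, 35], [0, 0, 1.5, 0, 0, 0, 35], [0, 0, 2, 0, 0, 0, 35], [0, 0, 2, 0, 0, 0, 35]])

```text
clock: 17.5
tcp_pos: [0.4329, 0.3264, 0.0864]
orientation: [2.747, 1.523, 0.006]
contact_force: [-0.9, -0.1, -0.6]
grip_width: 0.044
gripper_force: 36.4
```

step_arm(moves=[[0, 0, 1, 0, 0, 0, 35], [0, 0, 1, 0, 0, 0, 35], [0, 0, 2, 0, 0, 0, 35], [0, 0, 2, 0, 0, 0, 35]])

```text
clock: 17.9
tcp_pos: [0.4332, 0.3268, 0.0848]
orientation: [2.747, 1.524, 0.008]
contact_force: [-0.0, -0.8, 3.3]
grip_width: 0.0439
gripper_force: 36.6
```

step_arm(moves=[[0, 0, 1, 0, 0, 0, 35], [0, 0, 1, 0, 0, 0, 35], [0, 0, 1, 0, 0, 0, 35]])

```text
clock: 18.2
tcp_pos: [0.4336, 0.3274, 0.0847]
orientation: [2.747, 1.524, 0.01]
contact_force: [-0.4, -1.8, 9.8]
grip_width: 0.0439
gripper_force: 37.0
```

step_arm(moves=[[0, 0, -1, 0, 0, 0, 44], [0, 0, -1, 0, 0, 0, 48], [0, 0, -1, 0, 0, 0, 56], [0, 0, -1, 0, 0, 0, 66], [0, 0, -1, 0, 0, 0, 70], [0, 0, -1, 0, 0, 0, 70]])

```text
clock: 18.8
tcp_pos: [0.4328, 0.3263, 0.0842]
orientation: [2.747, 1.524, 0.006]
contact_force: [-0.4, -0.6, -0.5]
grip_width: 0.0701
gripper_force: 0.0
```

step_arm(moves=[[0, 0, -10, 0, 0, 0, 70], [0, 0, -25, 0, 0, 0, 70], [0, 0, -45, 0, 0, 0, 70], [0, 0, -70, 0, 0, 0, 70], [0, 0, -100, 0, 0, 0, 70], [0, 0, -130, 0, 0, 0, 70], [0, 0, -150, 0, 0, 0, 70], [0, 0, -150, 0, 0, 0, 70]])

```text
clock: 19.6
tcp_pos: [0.433, 0.328, 0.2385]
orientation: [-2.747, -1.524, -0.015]
contact_force: [-0.2, -0.3, -0.6]
grip_width: 0.0702
gripper_force: 0.0
```

Run:
```python
from h import *
f=cam('side');g=cam('top');w=pts(f);A,t=binpose()
a=cv2.resize(f['image'][60:340,180:400],(314,400),interpolation=2);b=cv2.resize(g['image'][100:340,150:400],(417,400),interpolation=2)
cv2.imwrite('pics/e.png',np.hstack([a,b])[...,::-1])
m=(w[...,2]>.108)&(w[...,2]<.122)&(np.hypot(w[...,0]-.433,w[...,1]-.327)<.04);k=w[m];print(len(k))
if len(k):
    d=k.mean(0)[:2]-[.455,.374];a=np.radians(64.7);print("tray xy",d@[np.cos(a),np.sin(a)],d@[-np.sin(a),np.cos(a)],"z",np.median(k[:,2]))
    print(np.linalg.lstsq(np.c_[k[:,:2]-k[:,:2].mean(0),np.ones(len(k))],k[:,2],rcond=None)[0])
o=r.get_obs();print(o["clock"],o["tcp_pos"],o["qvel"].round(3),o["contact_force"])
```

```text
242
tray xy -0.048885854536944155 -0.0009083302222239428 z 0.11294319860734608
[ 0.0056917  -0.02776558  0.1127941 ]
19.7 [0.43235379 0.3262168  0.23508859] [-0.008  0.022  0.022  0.025  0.005 -0.006 -0.004] [-0.38689207  0.44806928 -0.14603727]
```

View pics/e.png

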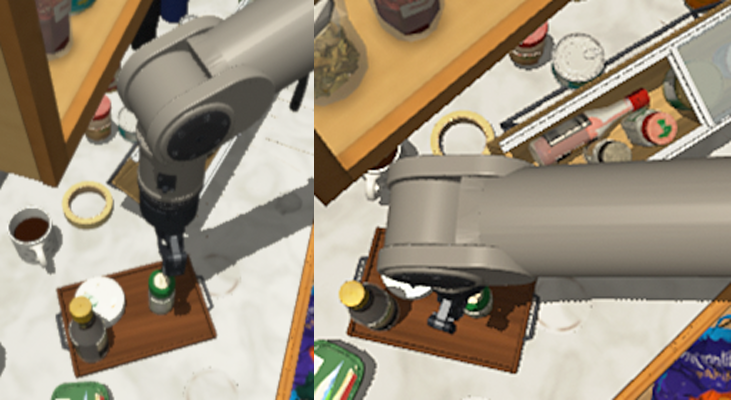

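The jar stands upright and free at tray (-49, -1) mm, at about (160,290) in the left view. Brown, red and the slim bottle are still in the bin, and nothing on or behind the tray has moved. Handing in.

```bash
python3 -c "
from bench import r
print(r.hand_in())"
```

```text
the job is handed in; nothing more can be done
None
```

The green-capped jar stands upright and released on the tray's front half; in the last pictures nothing else had moved, and I handed the job in at about 20 s (no verdict was returned).

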